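# Turn the tea row round onto the other rack

### The arm

A 7-joint arm with a two-finger parallel gripper is mounted at the origin on the work surface. World frame = base frame: x ahead of the robot, y to its left, z up, the work surface at z = 0. Lengths are in mm, angles in rad, forces in N, time in s.
With the tool pointing down it reaches from about 425 to 875 mm from the base axis. Payload 9.9 kg.
Tool frame: the origin (TCP) lies midway between the tips of the shut fingers; the grasp point (between the pads) lies 19 mm behind it; z points along the fingers, y is the direction in which the jaws open and shut (so a half turn about z gives the same grasp; the last joint's range is limited). The gripper opens to 85 mm and grips with 20 to 120 N. Pads are 22 mm wide; open, the fingers measure 114 mm over their backs; the gripper's body (76 mm by 85 mm) begins 54 mm behind the grasp point. The pads swing forward as they close: fully open they stand 13 mm farther back than shut.
Start: joints at [-1.369, 0.576, 0.025, 1.437, -0.015, 1.129, -0.057], TCP at [190.292, 647.625, 231.289] pointing down, gripper open.
Joint ranges: [-2.76, 2.76], [-0.34, 2.15], [-1.52, 1.57], [0.19, 2.46], [-1.09, 4.23], [0.17, 1.99], [-2.82, 2.82]. Speed limits (rad/s): [2.22, 2.22, 3.01, 3.01, 3.14, 3.14, 3.14].

### API

Orientations are given as a rotation vector (axis times angle).
In Python, from rig import * gives the robot as it stands.
- The arm moves only by the tool drive_tool, never from a script. Its argument "moves" is a list of rows, each a list of 5 numbers: the shift along the world's x, y, z in m, then the turn about the world's z in rad, then the closure, from 0 (fully open) to 1 (shut). A call has exactly 8 rows; each row is the pose to reach, as a shift and turn from the pose commanded when the call began; what a row does not reach only later rows make up. A row lasts 1/8 s, in which the tool goes at most 62.5 mm and 10.7 degrees, less where a joint would pass 70% of its speed; a pose out of reach is approached as far as the arm can. A call with a gripper value outside its range is refused whole. The fingers move at their own pace and stop on an object; the grip force is fixed at half the most. Time passes only in rows, so rows that repeat a pose let the fingers close, or fill a call up. It gives the time, the measured TCP pose, the force and the opening at its end, in the units of the state.
- get_obs(): the state, without advancing time (a new reading comes with each control period).
- grab_frame(name): name is "scene" or "top"; returns (picture, depth): 420x560x3 uint8, red, green, blue; 420x560 float32, mm along the optical axis (not along the pixel's ray), 0 where there is no reading.
- get_calibration(name): a dict with "fx", "fy", "cx", "cy" (pixels), "position" and "rotation" of the camera in the world. Camera axes: x right, y up, looking along -z (the intrinsics and any distortion apply to the point x, -y, -z); pixel columns grow to the right and rows downward; lengths in mm; the calibration is good to about 2 mm. A picture is of the moment at which its call begins. get_calibration takes no time and is no camera call.
- sign_off(): hands the job in, once; it reports no verdict.
The state is a dict: "time": time; "q": joint angles; "qvel": joint speeds; "joint_efforts": joint torques, N m; "tool_pos": TCP position; "tcp_rot": TCP orientation; "force": force on the tool from outside, world axes, zero at the start; "torque": the same for the moment, N m; "grip_width": finger opening in mm.
Only numpy, scipy, OpenCV 4.12 (cv2) and the standard library are available. Lean on these libraries where they do the work, as an engineer would, in place of code of your own. Each camera call takes 0.05 s, during which the arm holds its last target. There are 200 camera calls.

### The job

Move the three pink glasses and the steel tin one by one from the full rack to the empty rack so that they stand there in reverse order, as counted from the racks' brass handles: the one that was nearest the handle of the full rack goes into the bay farthest from the handle of the empty rack, and so on along the row. Stand each upright in the middle of its bay, and do not tip any of them over on the way.

Things in the scene. Friction and masses are not known exactly. Their poses are not given: they have to be found in the camera images.
- tall_center (a point): Centre (on the axis, half-way up) of the tall straight pink glass, open at the top, round, 48 mm across and 84 mm high, walls upright. Loose, about 0.1 to 0.2 kg; stands upright at the start (z axis up).
- low_center (a point): Centre (on the axis, half-way up) of the low wide pink glass, open at the top, round, 62 mm across and 50 mm high, walls upright. Loose, about 0.1 to 0.2 kg; stands upright at the start (z axis up).
- footed_center (a point): Centre (on the axis, half-way up) of the footed pink glass: a round foot 58 mm across and 6 mm thick, a short thin stem, then an upright straight cup 42 mm across from 14 mm above its underside to the open rim at 80 mm. Loose, about 0.1 to 0.2 kg; stands upright at the start (z axis up).
- tin_center (a point): Centre (on the axis, half-way up) of the closed square stainless tin, 52 mm x 52 mm and 66 mm high, with a small dark latch button in its lid; x and y axes are square to its sides. Loose, about 0.1 to 0.2 kg; stands upright at the start (z axis up).
- rack_a: The full rack: olive wood board, 100 x 344 mm, 16 mm thick, fixed. Origin: centre of underside; +y along the row to the end with a low brass loop handle, x across, z up. Four bays centred at y = +127.5, +42.5, -42.5, -127.5 mm, parted by ribs 4 mm wide, 8 mm high; open at both long sides. In each bay at the start: a cork tile, one thing on it (its underside 20 mm above the rack's).
- rack_b: The empty rack: dark wood board, 100 x 344 mm, 16 mm thick, fixed. Origin: centre of underside; +y along the row to the end with a low brass loop handle, x across, z up. Four bays centred at y = +127.5, +42.5, -42.5, -127.5 mm, parted by ribs 4 mm wide, 8 mm high; open at both long sides. A flush pale square marks each bay; things stand on the board, 16 mm above its underside.
- pad_tall: Square cork tile, 74 mm x 74 mm x 4 mm, on which the tall glass stands at the start; all four tiles look alike. Fixed in its bay of the full rack, so it still marks that bay when the tall glass is gone. Origin at the centre of its underside.
- pad_low: Square cork tile, 74 mm x 74 mm x 4 mm, on which the low glass stands at the start; all four tiles look alike. Fixed in its bay of the full rack, so it still marks that bay when the low glass is gone. Origin at the centre of its underside.
- pad_footed: Square cork tile, 74 mm x 74 mm x 4 mm, on which the footed glass stands at the start; all four tiles look alike. Fixed in its bay of the full rack, so it still marks that bay when the footed glass is gone. Origin at the centre of its underside.
- pad_tin: Square cork tile, 74 mm x 74 mm x 4 mm, on which the tin stands at the start; all four tiles look alike. Fixed in its bay of the full rack, so it still marks that bay when the tin is gone. Origin at the centre of its underside.

How it is judged:
By the outcome, as a careful person would: the job done as asked, in the order asked, and still so for the second after the job is handed in, with the robot touching nothing.
It also fails if it takes over 114 s, if anything falls off the work surface, if the arm or the gripper's body presses on something with over 40 N, if the wrist force passes 120 N, or if a joint passes its speed limit or range.

## Working session

There is one attempt and no reset: what is moved stays moved. The work goes in short steps, Python scripts to look and compute and a tool call to move; the robot and the scene stay as the last step left them, time stands still between calls to the robot, and variables do not carry over. Pictures are saved under pics/ and viewed, about 12 in all and at most 16, crops included, and the job is handed in when it is done.

Besides the shell and the picture viewer there is one more tool, called after ">>>" by a JSON object that holds its "name" and its "arguments". drive_tool: Moves the arm, as the interface text tells. Its arguments: {"type":"object","properties":{"moves":{"type":"array","items":{"type":"array","items":{"type":"number"}}}},"required":["moves"]}

```bash
mkdir -p pics && cat > h.py <<'E'
from rig import *
import numpy as np, cv2
def ray(cal,u,v):
    R=np.array(cal["rotation"],float)
    if R.shape==(3,): R=cv2.Rodrigues(R)[0]
    d=np.array([(u-cal["cx"])/cal["fx"],-(v-cal["cy"])/cal["fy"],-1.0])
    return np.array(cal["position"],float),R@d
def onz(cal,u,v,z):
    p,d=ray(cal,u,v); return p+d*(z-p[2])/d[2]
def pts(cal,D):
    v,u=np.mgrid[:D.shape[0],:D.shape[1]]
    R=np.array(cal["rotation"],float)
    if R.shape==(3,): R=cv2.Rodrigues(R)[0]
    c=np.stack([(u-cal["cx"])/cal["fx"]*D,-(v-cal["cy"])/cal["fy"]*D,-D],-1)
    return c@R.T+np.array(cal["position"])
def snap(name,fn):
    im,D=grab_frame(name); cv2.imwrite("pics/"+fn,im[...,::-1]); np.savez("/tmp/"+fn+".npz",im=im,D=D); return im,D
E
python3 - <<'E'
from h import *
for n in("scene","top"):
    snap(n,n+"0.png"); print(get_calibration(n))
print(get_obs())
E
```

```text
{'fx': 440.2536012401034, 'fy': 440.2536012401034, 'cx': 278.67935122176925, 'cy': 210.21384230267657, 'position': array([999.8450979 , 370.16488758, 759.36901426]), 'rotation': array([0.40042591, 0.78786907, 2.09760157])}
{'fx': 426.00971074611584, 'fy': 426.00971074611584, 'cx': 279.634567868985, 'cy': 213.22502764338876, 'position': array([ 343.12343738,  -18.1238469 , 1029.768624  ]), 'rotation': array([ 0.14489491, -0.11702444, -1.58491761])}
{'time': 0.1, 'q': array([-1.36880986,  0.57644139,  0.02486668,  1.43781015, -0.0149957 ,
        1.12901059, -0.05650099]), 'qvel': array([-0.00038181, -0.00160018,  0.00099808, -0.00132198, -0.00010584,
       -0.00105216,  0.00056633]), 'joint_efforts': array([ 5.97921971e-03, -7.67307901e+01,  2.25748122e+00, -2.86605889e+01,
        1.56853383e-02,  8.73012847e-03, -3.94450893e-06]), 'tool_pos': array([190.18226304, 647.23480332, 230.53868815]), 'tcp_rot': array([-4.47341777e-01, -3.10945620e+00,  2.32401881e-03]), 'force': array([ 0.45915541, -0.62108865,  0.72971516]), 'torque': array([-0.00657689,  0.03721285,  0.04619227]), 'grip_width': 85.3221314090785}
```

View pics/top0.png

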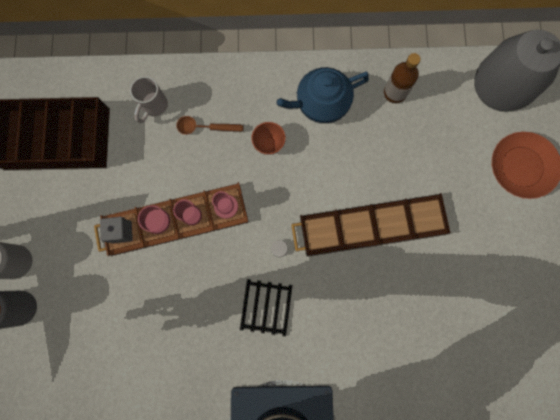

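View pics/scene0.png

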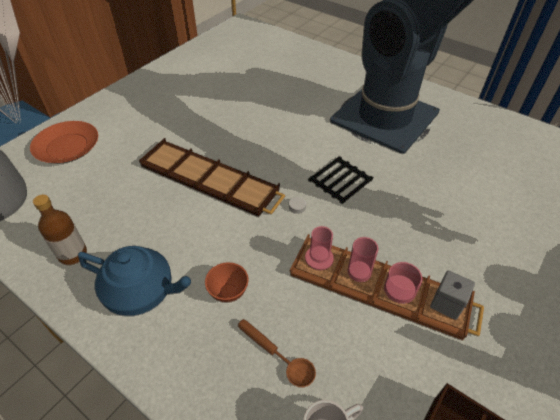

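The top view shows rack A at about (105–247, 185–255) with its handle at the left. From the handle, the order is tin (114,229), low (154,219), tall (189,213), footed (225,205). Rack B is at (300–450, 195–255), also with its handle at the left, and has a white knob near it at (280,247). So the order from B's handle should be footed, tall, low, tin.

```bash
python3 - <<'E'
from h import *
for n in("top","scene"):
    z=np.load(f"/tmp/{n}0.png.npz");im,D=z["im"],z["D"];cal=get_calibration(n);P=pts(cal,D)
    hsv=cv2.cvtColor(im,cv2.COLOR_RGB2HSV)
    print(n,"table z",np.median(P[250:280,100:130,2]) if n=="top" else np.median(P[300:320,200:220,2]))
    # pale squares
    if n=="top": roi=(slice(190,258),slice(300,452))
    else: roi=(slice(138,215),slice(138,285))
    s=hsv[roi]; m=((s[...,2]>115)&(s[...,1]>70)&(s[...,0]<25)).astype(np.uint8)
    m=cv2.morphologyEx(m,cv2.MORPH_OPEN,np.ones((3,3)))
    c,_=cv2.findContours(m,cv2.RETR_EXTERNAL,cv2.CHAIN_APPROX_NONE)
    for k in c:
        if cv2.contourArea(k)<150: continue
        (u,v),sz,a=cv2.minAreaRect(k); M=cv2.moments(k);u=M["m10"]/M["m00"]+roi[1].start;v=M["m01"]/M["m00"]+roi[0].start
        print("sq",round(u),round(v),sz,onz(cal,u,v,16).round(1),"depth z",P[int(v),int(u)].round(1))
    # pink blobs
    h,s_,v_=[hsv[...,i].astype(int) for i in range(3)]
    pk=(((h>160)|(h<2))&(s_>70)&(v_>70)).astype(np.uint8)
    c,_=cv2.findContours(pk,cv2.RETR_EXTERNAL,cv2.CHAIN_APPROX_NONE)
    for k in c:
        if cv2.contourArea(k)<200: continue
        mm=np.zeros_like(pk);cv2.drawContours(mm,[k],-1,1,-1); q=P[(mm>0)&(D>0)]
        print("pink",cv2.boundingRect(k),"zmax",np.percentile(q[:,2],[2,50,90,98]).round(1))
        zt=np.percentile(q[:,2],98); t=q[(q[:,2]>zt-8)]
        if len(t)>5: print("   rim circle",cv2.minEnclosingCircle(t[:,:2].astype(np.float32)),len(t))
    if n=="top":
        roi=np.zeros(D.shape,bool);roi[208:250,90:140]=1
        q=P[roi&(P[...,2]>76)&(P[...,2]<100)];print("tin top",len(q),cv2.minAreaRect(q[:,:2].astype(np.float32)))
        for r in ((180,262,95,255),(190,262,296,455)):
            roi=np.zeros(D.shape,bool);roi[r[0]:r[1],r[2]:r[3]]=1
            q=P[roi&(P[...,2]>9)&(P[...,2]<35)&(hsv[...,1]>0)];print("rack",cv2.minAreaRect(q[:,:2].astype(np.float32)))
    big=cv2.resize(im[175:265,85:255] if n=="top" else im[215:340,280:490],None,fx=3.7,fy=3.7,interpolation=cv2.INTER_CUBIC)
    cv2.imwrite(f"pics/{n}_a.png",big[...,::-1])
a=cv2.imread("pics/top_a.png");b=cv2.imread("pics/scene_a.png")
w=max(a.shape[1],b.shape[1]);f=lambda i:cv2.copyMakeBorder(i,0,0,0,w-i.shape[1],cv2.BORDER_CONSTANT)
o=np.vstack([f(a),f(b)]);cv2.imwrite("pics/crop.png",cv2.resize(o,None,fx=.74,fy=.74));print(o.shape)
E
```

```text
top table z 1.9091765056253962
sq 322 232 (28.112226486206055, 27.783428192138672) [ 465.2 -101.9   16. ] depth z [466.4 -99.9  13.5]
sq 357 227 (28.234134674072266, 27.789112091064453) [ 476.8 -185.9   16. ] depth z [ 478.8 -183.6   17.1]
sq 392 221 (28.27662467956543, 27.783428192138672) [ 488.6 -270.4   16. ] depth z [ 488.9 -269.5   18.9]
sq 427 216 (28.27662467956543, 27.783428192138672) [ 500.1 -354.3   16. ] depth z [ 501.7 -350.8   20. ]
pink (138, 206, 32, 28) zmax [26.3 32.5 70.8 73.4]
   rim circle ((498.3817138671875, 292.42279052734375), 30.738811492919922) 121
pink (173, 200, 28, 25) zmax [ 27.1  68.2 104.4 106.5]
   rim circle ((509.5137939453125, 209.99169921875), 23.880796432495117) 100
pink (213, 192, 25, 26) zmax [ 24.2  45.   98.9 102.6]
   rim circle ((530.8446655273438, 127.6405029296875), 20.54252815246582) 78
tin top 557 ((473.8384704589844, 377.5357666015625), (52.6065559387207, 52.71282958984375), 3.6275198459625244)
rack ((502.21978759765625, 265.5916442871094), (101.27063751220703, 367.9797058105469), 12.755692481994629)
rack ((480.3696594238281, -215.5746
[... 234 characters left out ...]
13232422, 22.847322463989258) [ 478.2 -185.2   16. ] depth z [ 477.3 -188.    15.2]
sq 193 168 (21.92030906677246, 31.11269760131836) [ 489.8 -269.1   16. ] depth z [ 488.  -273.8   14.1]
sq 165 156 (21.03522300720215, 31.36701011657715) [ 501.1 -353.5   16. ] depth z [ 500.6 -355.    15.6]
pink (385, 262, 37, 41) zmax [25.1 46.1 67.9 70.2]
   rim circle ((501.5342712402344, 291.9082336425781), 31.713848114013672) 241
pink (348, 237, 30, 44) zmax [ 27.2  76.  101.3 103.8]
   rim circle ((513.3002319335938, 209.21200561523438), 24.293649673461914) 189
pink (305, 226, 28, 44) zmax [23.  65.9 96.7 99.5]
   rim circle ((534.5866088867188, 128.5144805908203), 21.458646774291992) 151
(795, 777, 3)
```

View pics/crop.png

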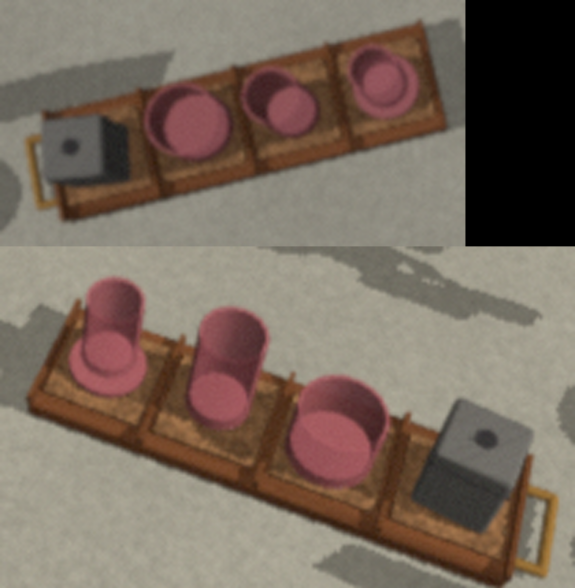

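Both views agree on the order: tin, low, tall, footed from the handle. I'll start with the tin, at (475,377) with yaw 3.6°.

>>> {"name": "drive_tool", "arguments": {"moves": [[0.036,-0.034,0,-0.153,0],[0.071,-0.068,0,-0.305,0],[0.107,-0.101,0,-0.458,0],[0.142,-0.135,0,-0.611,0],[0.178,-0.169,0,-0.764,0],[0.213,-0.203,0,-0.916,0],[0.249,-0.236,0,-1.069,0],[0.285,-0.27,0,-1.222,0]]}}

```text
time: 1.1
tool_pos: [476.1, 376.5, 231.1]
tcp_rot: [-2.156, -2.285, 0.001]
force: [0.8, 0.0, 0.2]
grip_width: 85.4
```

>>> {"name": "drive_tool", "arguments": {"moves": [[0,0,-0.05,0,0],[0,0,-0.1,0,0],[0,0,-0.15,0,0],[0,0,-0.175,0,0],[0,0,-0.193,0,0],[0,0,-0.193,0,0],[0,0,-0.193,0,0.3],[0,0,-0.193,0,1]]}}

```text
time: 2.1
tool_pos: [475.8, 378.2, 39.5]
tcp_rot: [2.15, 2.29, 0.003]
force: [2.6, -2.1, 33.6]
grip_width: 51.9
```

>>> {"name": "drive_tool", "arguments": {"moves": [[0,0,0,0,1],[0,0,0,0,1],[0,0,0,0,1],[0,0,0,0,1],[0,0,0.01,0,1],[0,0,0.02,0,1],[0,0,0.03,0,1],[0,0,0.03,0,1]]}}

```text
time: 3.1
tool_pos: [475.8, 378.0, 69.4]
tcp_rot: [2.15, 2.29, 0.003]
force: [0.7, 0.3, -1.7]
grip_width: 51.7
```

>>> {"name": "drive_tool", "arguments": {"moves": [[0,0,0.045,0,1],[0,0,0.09,0,1],[0.001,-0.03,0.12,0,1],[0.004,-0.08,0.13,0,1],[0.006,-0.13,0.13,0,1],[0.007,-0.18,0.13,0,1],[0.008,-0.23,0.13,0,1],[0.009,-0.28,0.13,0,1]]}}

```text
time: 4.1
tool_pos: [484.0, 96.0, 198.2]
tcp_rot: [-2.15, -2.29, -0.0]
force: [-0.1, 0.1, -1.1]
grip_width: 51.2
```

>>> {"name": "drive_tool", "arguments": {"moves": [[0.002,-0.055,0,0.01,1],[0.004,-0.11,0,0.02,1],[0.006,-0.165,0,0.03,1],[0.008,-0.22,0,0.04,1],[0.01,-0.275,0,0.05,1],[0.012,-0.33,0,0.06,1],[0.014,-0.385,0,0.07,1],[0.016,-0.435,0,0.077,1]]}}

```text
time: 5.1
tool_pos: [499.9, -339.3, 198.0]
tcp_rot: [-2.061, -2.371, 0.0]
force: [0.6, 1.4, -1.8]
grip_width: 51.3
```

>>> {"name": "drive_tool", "arguments": {"moves": [[0.001,-0.015,-0.02,0,1],[0.001,-0.015,-0.06,0,1],[0.001,-0.015,-0.1,0,1],[0.001,-0.015,-0.13,0,1],[0.001,-0.015,-0.145,0,1],[0.001,-0.015,-0.154,0,1],[0.001,-0.015,-0.156,0,1],[0.001,-0.015,-0.156,0,1]]}}

```text
time: 6.1
tool_pos: [501.7, -352.7, 43.1]
tcp_rot: [2.06, 2.37, 0.0]
force: [0.1, 0.0, -1.3]
grip_width: 51.5
```

```bash
python3 - <<'E'
from h import *
a,_=snap("top","p1.png"); b,_=snap("scene","p1s.png"); print(get_obs()["tool_pos"],get_obs()["force"])
o=np.hstack([cv2.resize(a[170:270,290:480],None,fx=2.1,fy=2.1),cv2.resize(b[60:230,120:310],None,fx=2.1,fy=2.1)[:210*1]]) if 0 else np.hstack([cv2.resize(a[130:300,290:480],None,fx=2.1,fy=2.1),cv2.resize(b[60:230,110:300],None,fx=2.1,fy=2.1)])
cv2.imwrite("pics/p1c.png",o[...,::-1])
E
```

```text
[ 501.73890466 -352.67782832   43.16020734] [-0.76159663 -0.6678371  -1.32199299]
```

View pics/p1c.png

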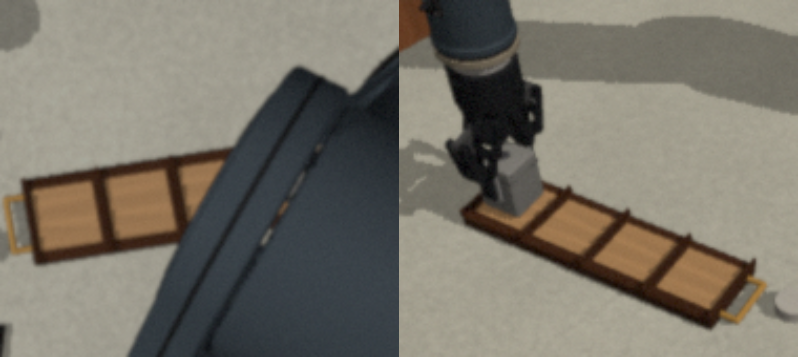

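The tin hangs over the far bay, at about (515,185) in the right half of the crop. Next I lower it, release and rise.

>>> {"name": "drive_tool", "arguments": {"moves": [[-0.001,-0.001,-0.003,0,1],[-0.001,-0.001,-0.006,0,1],[-0.001,-0.001,-0.008,0,1],[-0.001,-0.001,-0.008,0,1],[-0.001,-0.001,-0.008,0,0.6],[-0.001,-0.001,-0.008,0,0],[-0.001,-0.001,-0.008,0,0],[-0.001,-0.001,-0.008,0,0]]}}

```text
time: 7.2
tool_pos: [500.3, -353.4, 34.1]
tcp_rot: [-2.061, -2.371, 0.0]
force: [0.7, -0.0, -0.3]
grip_width: 85.5
```

>>> {"name": "drive_tool", "arguments": {"moves": [[0,0,0.02,0,0],[0,0,0.06,0,0],[0,0,0.11,0,0],[0,0.04,0.15,0,0],[-0.003,0.09,0.165,0.015,0],[-0.006,0.15,0.165,0.03,0],[-0.01,0.21,0.165,0.045,0],[-0.013,0.27,0.165,0.06,0]]}}

```text
time: 8.2
tool_pos: [487.0, -81.5, 199.4]
tcp_rot: [1.988, 2.432, 0.001]
force: [1.5, 1.1, 0.4]
grip_width: 85.5
```

>>> {"name": "drive_tool", "arguments": {"moves": [[0.002,0.055,0,0,0],[0.004,0.11,0,0.005,0],[0.006,0.165,0,0.01,0],[0.008,0.22,0,0.015,0],[0.01,0.275,0,0.02,0],[0.012,0.33,0,0.02,0],[0.013,0.373,0,0.02,0],[0.013,0.373,0,0.02,0]]}}

```text
time: 9.2
tool_pos: [499.3, 293.9, 198.5]
tcp_rot: [-1.956, -2.457, -0.001]
force: [-0.1, -1.2, -0.9]
grip_width: 85.7
```

```bash
python3 - <<'E'
from h import *
a,D=snap("top","p2.png"); b,Ds=snap("scene","p2s.png"); print(get_obs()["tool_pos"])
cv2.imwrite("pics/p2c.png",np.hstack([cv2.resize(a[150:300,290:480],None,fx=2.1,fy=2.1),cv2.resize(b[80:230,110:300],None,fx=2.1,fy=2.1)])[...,::-1])
for n,d,r in(("top",D,(150,260,290,480)),("scene",Ds,(80,215,110,285))):
    P=pts(get_calibration(n),d);m=np.zeros(d.shape,bool);m[r[0]:r[1],r[2]:r[3]]=1
    q=P[m&(P[...,2]>73)&(P[...,2]<92)];print(n,len(q),cv2.minAreaRect(q[:,:2].astype(np.float32)))
E
```

```text
[500.1096238  289.31803059 198.91384014]
top 549 ((499.6640319824219, -352.36822509765625), (52.45400619506836, 52.65572738647461), 9.444518089294434)
scene 353 ((501.67218017578125, -351.4140319824219), (52.47496032714844, 54.530296325683594), 8.139433860778809)
```

View pics/p2c.png

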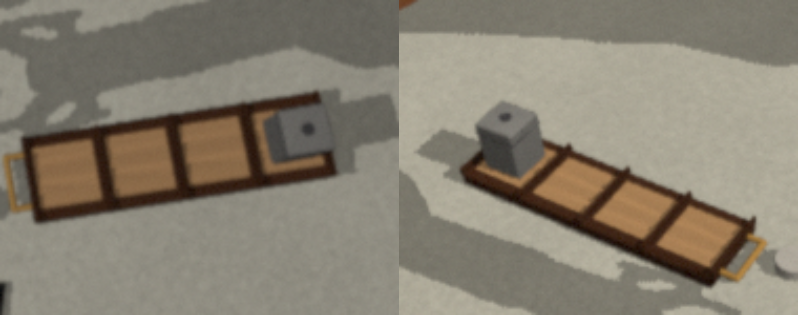

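The tin stands upright, within 2 mm of the far bay's centre. Next is the low glass.

>>> {"name": "drive_tool", "arguments": {"moves": [[0,0.003,-0.05,0,0],[0,0.003,-0.1,0,0],[0,0.003,-0.14,0,0],[0,0.003,-0.16,0,0],[0,0.003,-0.17,0,0],[0,0.003,-0.17,0,0],[0,0.003,-0.17,0,0.3],[0,0.003,-0.17,0,1]]}}

```text
time: 10.3
tool_pos: [500.8, 292.7, 30.8]
tcp_rot: [1.964, 2.452, 0.002]
force: [-2.0, -1.1, 8.0]
grip_width: 61.0
```

>>> {"name": "drive_tool", "arguments": {"moves": [[0,0,0,0,1],[0,0,0,0,1],[0,0,0,0,1],[0,0,0,0,1],[0,0,0.01,0,1],[0,0,0.02,0,1],[0,0,0.03,0,1],[0,0,0.03,0,1]]}}

```text
time: 11.3
tool_pos: [500.8, 293.0, 60.4]
tcp_rot: [1.964, 2.452, 0.003]
force: [-0.2, -0.2, -1.3]
grip_width: 61.1
```

>>> {"name": "drive_tool", "arguments": {"moves": [[0,0,0.045,0,1],[0,0,0.09,0,1],[-0.001,-0.03,0.12,0,1],[-0.002,-0.07,0.135,0,1],[-0.003,-0.115,0.135,-0.01,1],[-0.004,-0.165,0.135,-0.02,1],[-0.005,-0.215,0.135,-0.03,1],[-0.006,-0.265,0.135,-0.04,1]]}}

```text
time: 12.3
tool_pos: [493.9, 26.1, 194.2]
tcp_rot: [-2.013, -2.412, 0.0]
force: [1.1, 0.1, -2.1]
grip_width: 61.4
```

>>> {"name": "drive_tool", "arguments": {"moves": [[-0.001,-0.05,0,-0.01,1],[-0.002,-0.1,0,-0.02,1],[-0.003,-0.15,0,-0.03,1],[-0.004,-0.2,0,-0.04,1],[-0.005,-0.245,0,-0.043,1],[-0.006,-0.28,0,-0.043,1],[-0.006,-0.297,0,-0.043,1],[-0.006,-0.297,0,-0.043,1]]}}

```text
time: 13.3
tool_pos: [488.0, -269.8, 194.0]
tcp_rot: [-2.066, -2.366, 0.0]
force: [0.4, 0.3, -2.1]
grip_width: 60.9
```

>>> {"name": "drive_tool", "arguments": {"moves": [[0.001,0,-0.04,0,1],[0.001,0,-0.08,0,1],[0.001,0,-0.12,0,1],[0.001,0,-0.14,0,1],[0.001,0,-0.153,0,1],[0.001,0,-0.16,0,1],[0.001,0,-0.16,0,1],[0.001,0,-0.16,0,1]]}}

```text
time: 14.3
tool_pos: [489.7, -269.5, 35.0]
tcp_rot: [2.063, 2.368, 0.001]
force: [0.5, 0.3, -1.2]
grip_width: 61.1
```

>>> {"name": "drive_tool", "arguments": {"moves": [[0,0,-0.004,0,1],[0,0,-0.007,0,1],[0,0,-0.009,0,1],[0,0,-0.009,0,1],[0,0,-0.009,0,0.6],[0,0,-0.009,0,0],[0,0,-0.009,0,0],[0,0,-0.009,0,0]]}}

```text
time: 15.3
tool_pos: [489.2, -269.4, 25.1]
tcp_rot: [-2.064, -2.368, 0.0]
force: [0.1, 0.6, 0.7]
grip_width: 85.4
```

>>> {"name": "drive_tool", "arguments": {"moves": [[0,0,0.02,0,0],[0,0,0.06,0,0],[0,0,0.11,0,0],[0.001,0.03,0.15,0,0],[0.003,0.08,0.173,0.015,0],[0.006,0.14,0.173,0.03,0],[0.01,0.2,0.173,0.045,0],[0.013,0.26,0.173,0.06,0]]}}

```text
time: 16.3
tool_pos: [502.3, -7.4, 198.4]
tcp_rot: [1.992, 2.429, 0.001]
force: [0.9, 0.5, 1.0]
grip_width: 85.1
```

>>> {"name": "drive_tool", "arguments": {"moves": [[0.001,0.04,0,0.005,0],[0.003,0.08,0,0.01,0],[0.005,0.12,0,0.015,0],[0.007,0.16,0,0.02,0],[0.009,0.195,0,0.02,0],[0.009,0.215,0,0.02,0],[0.009,0.218,0,0.02,0],[0.009,0.218,0,0.02,0]]}}

```text
time: 17.3
tool_pos: [511.4, 207.2, 198.3]
tcp_rot: [1.969, 2.447, -0.001]
force: [-0.1, -0.6, 0.3]
grip_width: 85.2
```

```bash
cat > pk.py <<'E'
from h import *
import sys
k=sys.argv[1]
ims={}
for n in("top","scene"):
    im,D=snap(n,f"{k}{n}.png");ims[n]=im;P=pts(get_calibration(n),D)
    h,s,v=[cv2.cvtColor(im,cv2.COLOR_RGB2HSV)[...,i].astype(int) for i in range(3)]
    pk=(((h>160)|(h<2))&(s>70)&(v>70)).astype(np.uint8)
    for c in cv2.findContours(pk,cv2.RETR_EXTERNAL,cv2.CHAIN_APPROX_NONE)[0]:
        if cv2.contourArea(c)<200: continue
        m=np.zeros_like(pk);cv2.drawContours(m,[c],-1,1,-1);q=P[(m>0)&(D>0)]
        zt=np.percentile(q[:,2],98);t=q[q[:,2]>zt-8]
        print(n,cv2.boundingRect(c)[:2],round(zt),cv2.minEnclosingCircle(t[:,:2].astype(np.float32)))
o=get_obs();print(o["tool_pos"],o["tcp_rot"],o["time"])
a,b=ims["top"],ims["scene"]
cv2.imwrite(f"pics/{k}c.png",np.hstack([cv2.resize(a[150:300,290:480],None,fx=2.1,fy=2.1),cv2.resize(b[80:230,110:300],None,fx=2.1,fy=2.1)])[...,::-1])
E
python3 pk.py r3
```

```text
top (380, 205) 68 ((488.0438232421875, -268.8136901855469), 31.36286735534668)
top (174, 200) 107 ((500.5802001953125, 206.5346221923828), 33.20123291015625)
top (213, 192) 102 ((530.8713989257812, 127.9179458618164), 20.716779708862305)
scene (348, 237) 104 ((513.2929077148438, 209.0319061279297), 24.54715919494629)
scene (306, 227) 100 ((533.9688720703125, 129.16226196289062), 21.465757369995117)
scene (177, 145) 66 ((491.2175598144531, -268.5198059082031), 32.33968734741211)
[511.47473843 206.9182978  198.42698568] [ 1.97016749e+00  2.44649920e+00 -6.25191295e-04] 17.4
```

View pics/r3c.png

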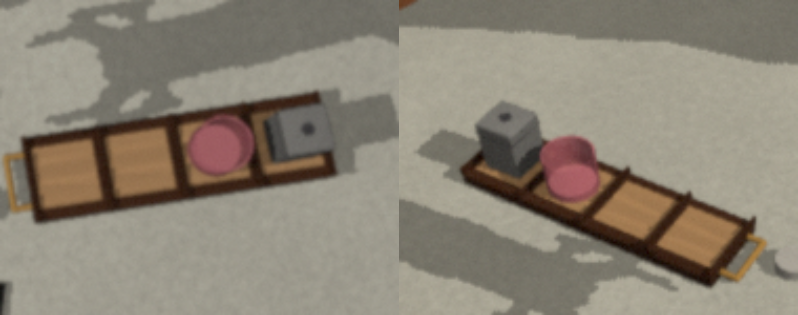

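The low glass is in bay 3, at (220,145) in the crop, within about 1 mm of the bay centre. Next is the tall glass at (511,209.5).

>>> {"name": "drive_tool", "arguments": {"moves": [[0,0.0025,-0.04,0,0],[0,0.0025,-0.08,0,0],[0,0.0025,-0.12,0,0],[0,0.0025,-0.138,0,0],[0,0.0025,-0.148,0,0],[0,0.0025,-0.148,0,0],[0,0.0025,-0.148,0,0.3],[0,0.0025,-0.148,0,1]]}}

```text
time: 18.4
tool_pos: [511.8, 211.3, 51.1]
tcp_rot: [1.967, 2.449, 0.002]
force: [0.4, -0.6, -0.3]
grip_width: 51.5
```

>>> {"name": "drive_tool", "arguments": {"moves": [[0,0,0,0,1],[0,0,0,0,1],[0,0,0,0,1],[0,0,0,0,1],[0,0,0.01,0,1],[0,0,0.02,0,1],[0,0,0.03,0,1],[0,0,0.03,0,1]]}}

```text
time: 19.4
tool_pos: [511.8, 211.4, 81.3]
tcp_rot: [1.967, 2.448, 0.003]
force: [0.1, -0.8, -1.6]
grip_width: 46.6
```

>>> {"name": "drive_tool", "arguments": {"moves": [[0,0,0.045,0,1],[0,0,0.085,0,1],[-0.002,-0.02,0.115,0,1],[-0.006,-0.055,0.13,-0.01,1],[-0.01,-0.1,0.13,-0.02,1],[-0.014,-0.15,0.13,-0.03,1],[-0.018,-0.2,0.13,-0.04,1],[-0.022,-0.25,0.13,-0.05,1]]}}

```text
time: 20.4
tool_pos: [488.8, -40.3, 210.2]
tcp_rot: [-2.028, -2.399, 0.0]
force: [1.2, -1.1, -1.4]
grip_width: 46.3
```

>>> {"name": "drive_tool", "arguments": {"moves": [[-0.004,-0.045,0,-0.01,1],[-0.008,-0.085,0,-0.02,1],[-0.01,-0.12,0,-0.03,1],[-0.012,-0.138,0,-0.034,1],[-0.012,-0.145,-0.02,-0.034,1],[-0.012,-0.145,-0.06,-0.034,1],[-0.012,-0.145,-0.09,-0.034,1],[-0.012,-0.145,-0.1,-0.034,1]]}}

```text
time: 21.4
tool_pos: [476.5, -182.7, 108.7]
tcp_rot: [-2.066, -2.363, 0.002]
force: [-0.3, 0.3, -0.6]
grip_width: 46.3
```

Down to z≈54 first, with a small correction.

>>> {"name": "drive_tool", "arguments": {"moves": [[0.001,-0.001,-0.02,0,1],[0.001,-0.001,-0.035,0,1],[0.001,-0.001,-0.047,0,1],[0.001,-0.001,-0.053,0,1],[0.001,-0.001,-0.054,0,1],[0.001,-0.001,-0.054,0,1],[0.001,-0.001,-0.054,0,1],[0.001,-0.001,-0.054,0,1]]}}

```text
time: 22.4
tool_pos: [478.5, -184.9, 56.5]
tcp_rot: [2.068, 2.364, 0.0]
force: [-0.1, 0.4, -0.6]
grip_width: 45.9
```

>>> {"name": "drive_tool", "arguments": {"moves": [[-0.001,0.001,-0.004,0,1],[-0.001,0.001,-0.007,0,1],[-0.001,0.001,-0.0095,0,1],[-0.001,0.001,-0.0095,0,1],[-0.001,0.001,-0.0095,0,0.6],[-0.001,0.001,-0.0095,0,0],[-0.001,0.001,-0.0095,0,0],[-0.001,0.001,-0.0095,0,0]]}}

```text
time: 23.4
tool_pos: [477.3, -183.9, 46.7]
tcp_rot: [-2.069, -2.364, 0.0]
force: [0.0, 0.3, 0.8]
grip_width: 85.3
```

>>> {"name": "drive_tool", "arguments": {"moves": [[0,0,0.02,0,0],[0,0,0.06,0,0],[0,0,0.11,0,0],[0.004,0.03,0.145,0,0],[0.01,0.08,0.155,0.02,0],[0.018,0.14,0.155,0.04,0],[0.027,0.2,0.155,0.06,0],[0.036,0.255,0.155,0.08,0]]}}

```text
time: 24.4
tool_pos: [513.3, 73.4, 201.9]
tcp_rot: [1.971, 2.446, 0.001]
force: [1.0, -0.4, 0.6]
grip_width: 85.3
```

>>> {"name": "drive_tool", "arguments": {"moves": [[0.009,0.025,0,0,0],[0.018,0.045,0,0,0],[0.019,0.056,0,0,0],[0.019,0.056,0,0,0],[0.019,0.056,0,0,0],[0.019,0.056,0,0,0],[0.019,0.056,0,0,0],[0.019,0.056,0,0,0]]}}

```text
time: 25.4
tool_pos: [532.3, 126.9, 201.9]
tcp_rot: [1.973, 2.445, 0.0]
force: [0.5, 0.0, -0.4]
grip_width: 85.2
```

```bash
python3 pk.py r4
```

```text
top (348, 211) 102 ((476.00146484375, -184.90350341796875), 23.840476989746094)
top (380, 205) 68 ((488.479248046875, -268.73651123046875), 31.48753547668457)
top (217, 192) 235 ((480.28692626953125, 102.25212097167969), 14.28693962097168)
scene (306, 226) 100 ((534.19287109375, 128.25965881347656), 21.059080123901367)
scene (209, 147) 100 ((478.5425720214844, -185.08164978027344), 24.89434814453125)
scene (177, 145) 66 ((492.0954284667969, -268.44464111328125), 32.45359802246094)
[532.30335437 127.01475519 201.81805706] [1.97288583e+00 2.44483611e+00 4.90268064e-05] 25.5
```

View pics/r4c.png

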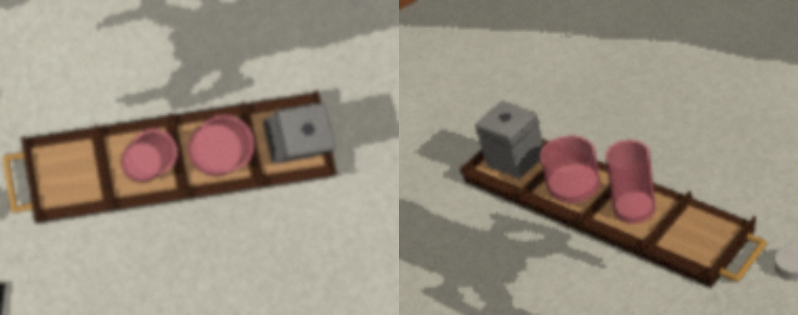

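The tall glass stands in bay 2, at (148,155) in the crop, on the bay centre to within 1 mm. The footed glass at (532.5,128) is last.

>>> {"name": "drive_tool", "arguments": {"moves": [[0,0.001,-0.04,0,0],[0,0.001,-0.08,0,0],[0,0.001,-0.12,0,0],[0,0.001,-0.143,0,0],[0,0.001,-0.153,0,0],[0,0.001,-0.153,0,0],[0,0.001,-0.153,0,0.3],[0,0.001,-0.153,0,1]]}}

```text
time: 26.5
tool_pos: [532.8, 128.3, 49.7]
tcp_rot: [1.972, 2.444, 0.002]
force: [-0.7, 0.2, 0.2]
grip_width: 51.5
```

>>> {"name": "drive_tool", "arguments": {"moves": [[0,0,0,0,1],[0,0,0,0,1],[0,0,0,0,1],[0,0,0,0,1],[0,0,0.01,0,1],[0,0,0.02,0,1],[0,0,0.03,0,1],[0,0,0.03,0,1]]}}

```text
time: 27.5
tool_pos: [532.8, 128.3, 79.8]
tcp_rot: [1.972, 2.444, 0.002]
force: [-0.7, -0.4, -2.4]
grip_width: 40.8
```

>>> {"name": "drive_tool", "arguments": {"moves": [[0,0,0.045,0,1],[0,0,0.085,0,1],[-0.005,-0.015,0.105,0,1],[-0.015,-0.05,0.11,-0.02,1],[-0.028,-0.095,0.11,-0.04,1],[-0.042,-0.145,0.11,-0.06,1],[-0.054,-0.185,0.11,-0.08,1],[-0.062,-0.215,0.11,-0.08,1]]}}

```text
time: 28.5
tool_pos: [468.2, -89.5, 188.2]
tcp_rot: [-2.071, -2.361, 0.002]
force: [0.2, 0.5, -1.7]
grip_width: 41.0
```

>>> {"name": "drive_tool", "arguments": {"moves": [[-0.005,-0.0145,0,0,1],[-0.005,-0.0145,-0.02,0,1],[-0.005,-0.0145,-0.055,0,1],[-0.005,-0.0145,-0.095,0,1],[-0.005,-0.0145,-0.12,0,1],[-0.005,-0.0145,-0.135,0,1],[-0.005,-0.0145,-0.135,0,1],[-0.005,-0.0145,-0.135,0,1]]}}

```text
time: 29.5
tool_pos: [465.4, -101.3, 54.1]
tcp_rot: [2.069, 2.364, 0.0]
force: [0.0, -0.5, -0.8]
grip_width: 40.5
```

>>> {"name": "drive_tool", "arguments": {"moves": [[0,0,-0.004,0,1],[0,0,-0.007,0,1],[0,0,-0.0085,0,1],[0,0,-0.0085,0,1],[0,0,-0.0085,0,0.6],[0,0,-0.0085,0,0],[0,0,-0.0085,0,0],[0,0,-0.0085,0,0]]}}

```text
time: 30.5
tool_pos: [465.3, -101.4, 45.3]
tcp_rot: [2.069, 2.364, -0.0]
force: [0.6, -0.4, -0.2]
grip_width: 85.4
```

>>> {"name": "drive_tool", "arguments": {"moves": [[0,0,0.02,0,0],[0,0,0.06,0,0],[0,0,0.11,0,0],[0.004,0.03,0.145,0,0],[0.01,0.08,0.16,0.02,0],[0.018,0.14,0.16,0.04,0],[0.027,0.2,0.16,0.06,0],[0.036,0.255,0.16,0.08,0]]}}

```text
time: 31.5
tool_pos: [501.2, 155.9, 205.4]
tcp_rot: [1.971, 2.446, 0.001]
force: [0.9, -0.5, 0.1]
grip_width: 85.2
```

```bash
python3 pk.py r5
```

```text
top (311, 220) 98 ((464.2389831542969, -100.72572326660156), 20.59051513671875)
top (348, 211) 102 ((476.1036682128906, -184.59104919433594), 24.07807731628418)
top (380, 205) 69 ((488.6673278808594, -268.42413330078125), 31.441375732421875)
scene (240, 161) 96 ((467.37664794921875, -100.63584899902344), 22.31264305114746)
scene (209, 147) 100 ((478.8302917480469, -184.92068481445312), 24.756954193115234)
scene (177, 145) 66 ((490.0638122558594, -266.67169189453125), 33.16157913208008)
[501.27949914 160.91999065 204.615715  ] [-1.95985588 -2.45313499 -0.00266595] 31.6
```

View pics/r5c.png

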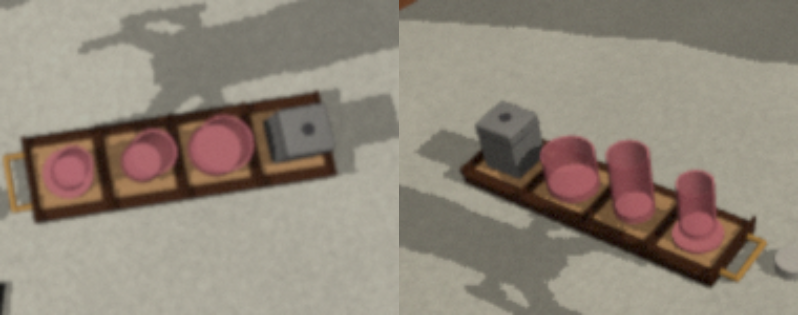

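From the handle (left in the top view), footed, tall, low and tin all stand upright and centred, and the arm is clear. I'm handing in.

```bash
python3 -c "from rig import *; print(sign_off())"
```

```text
the job is handed in; nothing more can be done
None
```

I moved all four things to the empty rack in reverse order and handed the job in at about 31.6 s. Counting from its brass handle they now stand footed, tall, low, tin.

- **Placement:** After release, the two cameras averaged put each one within about 2 mm of its bay centre. All stood upright, with none tipped and the gripper clear.
- **Camera disagreement:** The two views differ by up to 3 mm in x, in line with the stated calibration error. I took the mean.
- **Forces:** The largest force reported at the end of a move was about 34 N upward, while gripping the tin. Every other end-of-move force was under 10 N. I did not see forces within a move.

No checks failed. `sign_off()` gave no verdict.

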